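# Show the round bolus in the pill viewer

## Task

Open the lid of the pill viewer so that its mirror stands at 110 degrees, leaning a little back like a laptop screen, and let go of it. Then pick up the dish with the loose round bolus by its grip, lift it about 10 cm and only then turn it a quarter turn so that its handle points squarely to the front of the viewer, away from the mirror. Keep the dish level and the bolus in its middle, leave the other things alone, and finish while still holding the dish steady in the air over the place where it stood.

Things in the scene. Friction and masses are not known exactly. Their poses are not given: they have to be found in the camera images.
- viewer: The pill viewer, a grey fixture that does not move: flat deck 116 mm deep (x -52 to +64) and 130 mm wide (y), its top 12 mm above the table; a hinge block 56 mm wide and 56 mm high stands at the back (x +40 to +62). Origin on the table surface; +x points to the back (hinge side), -x is its front, +y its left seen from the front, z up.
- seat (a point): Point on top of the deck (z 12 mm), 8 mm in front of the viewer's origin, over which the dish is to be held; dark rubber disc, 60 mm across. The dish starts standing on it.
- lid (a joint): Angle of the lid, rad: 0 = lid level over the deck (shut), grows as the free front edge swings up and back, 1.92 = 110 degrees, stop at 2.6. Stiff friction hinge (0.25 N m, about 2.5 N at the bar; lid 0.12 kg): stays where it is left. Starts nearly shut.
- lid_hinge (a point): Middle of the lid's hinge axis, which runs along the viewer's y; 62 mm above the table, 50 mm behind the viewer's origin.
- lid_bar (a point): Middle of the pull bar on the lid's free edge, parallel to the hinge, 110 mm from its axis; round, 10 mm thick, 60 mm clear between its arms, 29 mm gap to the lid plate. Pinch it from above, one finger through the gap; it can turn between the fingers as the lid swings. Lid plate: 92 mm wide, 8 mm thick, 4 to 76 mm from the hinge axis, mirror underneath.
- dish: Shallow round metal dish, 80 mm across, 16 mm high, 0.12 kg or so, loose. Origin at the centre of its underside, z up. Its inside is a shallow 10 degree cone with the low point (5 mm up) at the centre and a rim 4 mm higher than the cone's edge. The handle points along the dish's -y; at the start to the viewer's right (-y), to within 6 degrees.
- dish_grip (a point): Point 11 mm below the top of the upright black grip at the end of the dish's handle, 60 mm from the dish's centre along its -y and 30 mm above its underside. Grip 12 mm thick along the dish's x (pinch it that way, from above), 22 mm long along y, top 41 mm above the dish's underside.
- bolus_center (a point): Centre of the loose round white bolus, a ball of 20 mm diameter, 12 g, that rests in the middle of the dish, 15 mm above the dish's underside, free to roll.
- vial_1: Bystander, to be left alone: glass vial, 26 mm across, 53 mm high. Origin at the centre of its underside.
- vial_4: Bystander, to be left alone: glass vial, 26 mm across, 49 mm high. Origin at the centre of its underside.
- carton_b: Bystander, to be left alone: printed medicine carton, 95x46x28 mm. Origin at the centre of its underside.
- pill_cutter: Bystander, to be left alone: small pill cutter box, 53x84x25 mm. Origin at the centre of its underside.
- dosing_cup: Bystander, to be left alone: clear dosing cup, 40 mm across, 36 mm high. Origin at the centre of its underside.

How it is judged:
On the way, in this order (a step that is already met when the one before it is completed fails the run):
1. lid set at 110 degrees (within 10) and let go, dish still standing where it was (value of joint lid between 1.745 and 2.095 rad and contact force between each of the arm, the fingers and viewer below 0.2 N and distance of dish from where it was at the start of the episode below 0.01 m), for 0.3 s.
2. dish lifted clear of the deck in the fingers, not yet turned (z of dish in the frame of viewer above 0.06 m and contact force between the fingers and dish above 1 N and angle between the y axis of dish and the y axis of viewer, either way round below 0.35 rad), for 0.1 s.
At the end, for the whole second after the job is handed in: Lid at 110 degrees (within 10). Dish held by the fingers alone, underside 60 to 220 mm above the table, centre within 40 mm of the seat from above, level within 6 degrees, still, handle to the viewer's front within 12 degrees, bolus within 12 mm of the dish's middle (z of dish in the frame of viewer between 0.06 and 0.22 m and contact force between the fingers and dish above 1 N and value of joint lid between 1.745 and 2.095 rad and contact force between dish and viewer below 0.05 N and horizontal distance between dish and seat below 0.04 m and angle between the y axis of dish and the y axis of viewer, either way round above 1.36 rad and x of dish_grip in the frame of viewer below -0.01 m and angle between dish's own z axis and vertical below 0.105 rad and distance between bolus_center and dish below 0.022 m and horizontal distance between bolus_center and dish below 0.012 m and linear speed of dish below 0.03 m/s and angular speed of dish below 0.15 rad/s); the arm keeps its last pose, push and grip.
It fails at once if the bolus rolls out to the rim or out of the dish (more than 24 mm from the middle) (horizontal distance between bolus_center and dish above 0.024 m).
It fails at once if the dish is tipped by more than 12 degrees (angle between dish's own z axis and vertical above 0.21 rad).
It fails at once if a bystander is disturbed (moved more than 20 mm) (distance of any of vial_1, vial_4, carton_b, pill_cutter, dosing_cup from where it was at the start of the episode above 0.02 m).
It also fails if it takes over 64 s, if anything falls off the work surface, if the arm or the gripper's body presses on something with over 40 N, if the wrist force passes 120 N, or if a joint passes its speed limit or range.

## Robot

A 7-joint arm with a two-finger parallel gripper is mounted at the origin on the work surface; the furniture and walls round the work are solid. World frame = base frame: x ahead of the robot, y to its left, z up, the work surface at z = 0. Lengths are in m, angles in rad, forces in N, time in s.
With the tool pointing down it reaches from about 0.375 to 0.925 m from the base axis. Payload 3.1 kg.
Tool frame: the origin (TCP) lies midway between the tips of the shut fingers; the grasp point (between the pads) lies 19 mm behind it; z points along the fingers, y is the line along which they close (so a half turn about z gives the same grasp; the last joint's range is limited). The gripper opens to 85 mm and grips with 20 to 120 N. Pads are 22 mm wide; open, the fingers measure 114 mm over their backs; the gripper's body (76 mm by 85 mm) begins 54 mm behind the grasp point. The pads swing forward as they close: fully open they stand 13 mm farther back than shut.
Start: joints at [1.18, 0.383, 0.044, 1.598, -0.018, 1.161, -0.05], TCP at [0.188, -0.622, 0.231] pointing down, gripper open.
Joint ranges: [-2.61, 2.61], [-0.41, 2.15], [-1.48, 1.57], [0, 2.5], [-1.57, 4.71], [0.05, 1.97], [-2.85, 2.85]. Speed limits (rad/s): [2.79, 2.79, 3.14, 3.14, 3.14, 3.14, 3.14].

## Interface

Orientations are given as a unit quaternion [w, x, y, z].
In Python, from workcell import * gives the robot as it stands.
- The arm moves only by the tool arm_command, never from a script. Its argument "commands" is a list of rows, each a list of 5 numbers: the shift along the tool's x, y, z in cm, then the turn about the tool's z in degrees, then the closure, from 0 (fully open) to 1 (shut). A call has exactly 8 rows; each row is the pose to reach, as a shift and turn from the pose commanded when the call began, along the tool's axes at that moment; what a row does not reach only later rows make up. A row lasts 1/10 s, in which the tool goes at most 50 mm and 8.59 degrees, less where a joint would pass 70% of its speed; a pose out of reach is approached as far as the arm can. A call with a gripper value outside its range is refused whole. The fingers move at their own pace and stop on an object; the grip force is fixed at half the most. Time passes only in rows, so rows that repeat a pose let the fingers close, or fill a call up. It gives the time, the measured TCP pose, the force, the opening and the grip force at its end, in the units of the state.
- get_state(): the state, without advancing time (a new reading comes with each control period).
- camera(name): name is "side" or "top"; returns (picture, depth): 384x512x3 uint8, red, green, blue; 384x512 float32, m along the optical axis (not along the pixel's ray), 0 where there is no reading.
- camera_params(name): a dict with "K" (3x3 intrinsics, pixels), "R" (3x3) and "t" (3): a world point X has camera coordinates R X + t. Camera axes: x right, y down, z forward; pixel columns grow to the right and rows downward; lengths in m; the calibration is good to about 2 mm. A picture is of the moment at which its call begins. camera_params takes no time and is no camera call.
- finish_job(): hands the job in; it is judged then, once.
The state is a dict: "time_s": time; "joint_positions": joint angles; "joint_vel": joint speeds; "tau": joint torques, N m; "tool_pos": TCP position; "orientation": TCP orientation; "force": force on the tool from outside, world axes, zero at the start; "moment": the same for the moment, N m; "opening": finger opening in m; "finger_force": force on a finger pad.
Only numpy, scipy, OpenCV 4.12 (cv2) and the standard library are available. Lean on these libraries where they do the work, as an engineer would, in place of code of your own. Each camera call takes 0.05 s, during which the arm holds its last target. There are 200 camera calls.

## Working session

There is one attempt and no reset: what is moved stays moved. The work goes in short steps, Python scripts to look and compute and a tool call to move; the robot and the scene stay as the last step left them, time stands still between calls to the robot, and variables do not carry over. Pictures are saved under pics/ and viewed, at most 10 in all, crops included, and the job is handed in when it is done.

Besides the shell and the picture viewer there is one more tool, called after "Request:" as name(argument=value, ...) on one line, values as JSON. arm_command: Moves the arm, as the interface text tells. Its arguments: {"type":"object","properties":{"commands":{"type":"array"}},"required":["commands"]}

```bash
mkdir -p pics
python3 - <<'E'
from workcell import *
import cv2,numpy as np
s=get_state();print({k:np.round(v,3) for k,v in s.items()})
for n in("top","side"):
    p,d=camera(n);cv2.imwrite(f"pics/{n}0.png",cv2.cvtColor(p,cv2.COLOR_RGB2BGR));np.save(f"{n}0.npy",d)
    c=camera_params(n);print(n,c)
E
```

```text
{'time_s': np.float64(0.0), 'joint_positions': array([ 1.18 ,  0.384,  0.044,  1.6  , -0.018,  1.161, -0.05 ]), 'joint_vel': array([ 0.   ,  0.   , -0.001,  0.   , -0.001,  0.   ,  0.002]), 'tau': array([ 1.0000e-03, -4.3346e+01,  1.0250e+00, -2.4951e+01,  1.1000e-02,
        1.1000e-02, -0.0000e+00]), 'tool_pos': array([ 0.187, -0.621,  0.23 ]), 'orientation': array([-0.001,  0.989,  0.146, -0.   ]), 'force': array([ 0.461, -0.865,  0.384]), 'moment': array([-0.014,  0.001,  0.065]), 'finger_force': np.float64(0.0), 'opening': np.float64(0.086)}
top {'K': array([[451.20190726,   0.        , 248.80099968],
       [  0.        , 451.20190726, 200.03216823],
       [  0.        ,   0.        ,   1.        ]]), 'R': array([[-0.02130746, -0.99973802,  0.00835986],
       [-0.98297789,  0.01942255, -0.18269439],
       [ 0.18248416, -0.01211031, -0.98313421]]), 't': array([0.21384783, 0.42010304, 1.26378828])}
side {'K': array([[498.42446374,   0.        , 252.80916587],
       [  0.        , 498.42446374, 192.11897332],
       [  0.        ,   0.        ,   1.        ]]), 'R': array([[-0.9925426 , -0.12064204, -0.01745531],
       [-0.05300424,  0.55608309, -0.82943483],
       [ 0.10977131, -0.8223242 , -0.5583307 ]]), 't': array([ 0.43827367, -0.02589759,  1.25713934])}
```

View pics/top0.png

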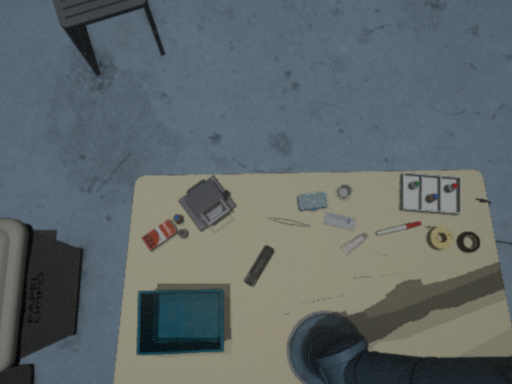

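View pics/side0.png

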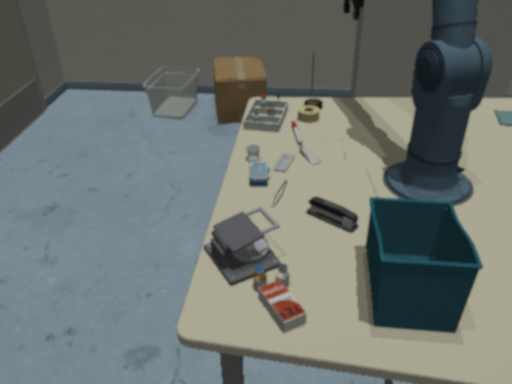

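Top: viewer near (208,203), lid bar at its lower right (~(222,222)), vials at (180,218),(183,233), carton at (160,235). Side: viewer near (240,245), bar at (263,220). I'll zoom in and get a point cloud.

```bash
cat > h.py <<'E'
from workcell import *
import cv2,numpy as np
def cloud(n,d):
    c=camera_params(n);v,u=np.mgrid[:384,:512]
    P=np.stack([(u-c["K"][0,2])*d/c["K"][0,0],(v-c["K"][1,2])*d/c["K"][1,1],d],-1)
    return (P-c["t"])@c["R"]
def proj(n,X):
    c=camera_params(n);q=(np.asarray(X)@c["R"].T+c["t"])@c["K"].T
    return q[...,:2]/q[...,2:]
E
python3 - <<'E'
from h import *
a=cv2.imread("pics/top0.png")[165:255,135:245];b=cv2.imread("pics/side0.png")[195:335,195:310]
A=cv2.resize(a,None,fx=5,fy=5,interpolation=cv2.INTER_CUBIC)
B=cv2.resize(b,None,fx=4,fy=4,interpolation=cv2.INTER_CUBIC)
cv2.imwrite("pics/c1.png",A);cv2.imwrite("pics/c2.png",B)
P=cloud("top",np.load("top0.npy"))
print("z mm");
for v in range(172,236,3):print(v,*[int(1000*P[v,u,2]) for u in range(170,246,3)])
for v,u in((180,208),(202,182),(204,208),(228,197),(222,222)):print(u,v,P[v,u].round(3))
E
```

```text
z mm
172 -753 -751 -750 -743 -750 -747 -755 -746 -757 -749 -752 -751 -746 -750 -749 -752 -755 -749 -750 -747 -751 -764 -743 -754 -744 -749
175 0 -5 -6 5 1 0 -1 -5 -2 1 -5 0 -2 0 -2 0 -1 -1 -2 2 -2 -1 2 2 0 0
178 5 0 2 -4 0 1 -2 0 -1 -3 -1 2 -2 5 9 14 4 2 0 1 -1 -2 0 0 -2 -6
181 -4 0 -1 -2 0 0 1 0 0 -1 49 67 7 72 9 11 0 2 0 -3 -2 -1 -1 3 -5 3
184 1 3 0 0 -2 1 0 -1 -1 68 66 71 68 70 71 15 7 0 2 0 1317 2 1 0 -1 0
187 -6 0 -5 -2 0 -1 -2 52 70 65 68 70 68 74 75 71 13 13 -5 0 -3 1 0 -1 0 -1
190 3 1 3 0 4 0 55 71 70 69 67 71 67 74 77 77 76 15 15 2 0 -1 1 0 4 -2
193 -2 -1 5 -2 -3 0 67 66 70 71 74 77 77 72 72 81 81 13 54 57 -1 -1 2 0 -1 2
196 -1 -3 0 -1 4 15 70 75 73 75 76 73 78 75 74 78 80 82 50 27 -1 4 1 0 2 -1
199 1 2 1 -1 15 73 69 69 73 77 78 78 80 81 81 78 79 82 22 7 8 -1 0 -2 -3 -1
202 0 2 2 12 10 12 72 70 73 77 77 74 81 77 79 80 76 76 11 14 12 9 4 -3 -3 2
205 -1 0 1 -4 10 11 10 78 76 74 74 80 75 79 78 22 23 24 79 10 11 19 0 2 3 -7
208 2 0 0 2 -4 11 16 74 78 77 79 81 81 83 13 18 25 24 8 83 12 7 7 1 2 3
211 0 2 1 2 0 11 10 13 76 79 81 82 17 19 21 19 22 25 85 82 3 0 -6 -2 5 -3
214 -3 -1 -2 -3 6 1 15 13 9 85 80 19 21 18 21 21 24 87 82 -1 -3 -3 -2 1 -1 0
217 5 35 54 53 1 0 -2 12 13 14 27 84 24 23 19 82 88 -3 0 2 -3 1 -4 0 -1 -1
220 -3 39 52 36 18 1 -3 3 15 13 6 31 78 25 83 85 2 -3 0 0 0 -1 -2 0 -3 -1
223 29 -6 29 25 2 -7 0 -1 13 9 12 9 82 86 82 1 -2 -4 -1 1 0 -2 0 1 -1 2
226 30 21 0 7 4 1 -2 2 3 14 12 6 15 3 -2 -1 0 5 0 -2 -4 -3 1 2 0 -2
229 30 27 0 2 30 0 0 -2 0 0 12 9 0 2 0 2 -1 1 0 5 -4 2 4 0 -1 5
232 30 27 29 51 42 35 0 -4 0 0 0 0 -1 -1 -3 -2 -1 -7 0 0 -2 -2 3 -2 0 0
235 26 15 1 42 47 34 1 -2 5 -4 1 -1 0 -1 -2 1 1 -2 2 5 1 -3 4 1 2 -1
208 180 [0.478 0.32  0.072]
182 202 [0.427 0.401 0.011]
208 204 [0.407 0.319 0.082]
197 228 [ 0.351  0.359 -0.002]
222 222 [ 0.367  0.285 -0.002]
```

View pics/c1.png

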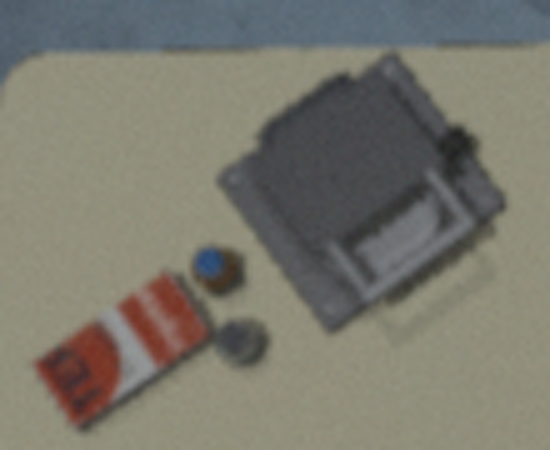

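View pics/c2.png

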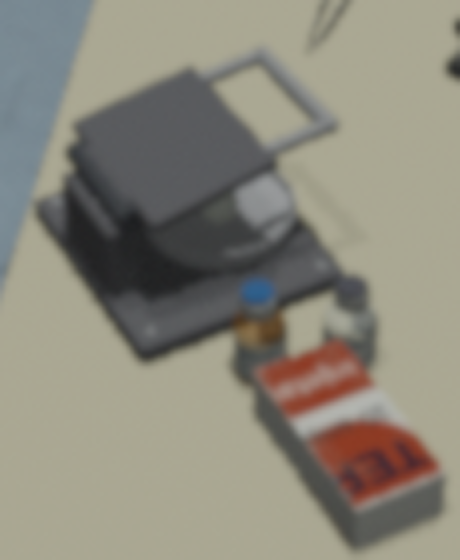

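Top crop: deck corners at left (220,180), bottom (333,330), right (503,207), top (390,58), grip at (457,145), bar around (425,262). Side crop: deck corners at left (40,205), bottom (148,358), right (338,268). I'll fit the viewer pose from these.

Run:
```python
from h import *
from scipy.optimize import least_squares
C=np.array([[64,65],[-52,65],[-52,-65],[64,-65]])/1000
T=np.array([[220,180],[333,330],[503,207],[390,58]])/5+[134.6,164.6]
S=np.array([[148,358],[338,268],[40,205]])/4+[194.6,194.6];Sc=C[[0,1,3]]
def W(p,c,z=.012):
    k,s=np.cos(p[2]),np.sin(p[2]);xy=c@np.array([[k,s],[-s,k]])+p[:2];return np.c_[xy,np.full(len(c),z)]
f=lambda p:np.r_[(proj("top",W(p,C))-T).ravel(),(proj("side",W(p,Sc))-S).ravel()]
r=least_squares(f,[.42,.33,.6]);p=r.x;print(p,np.degrees(p[2]),r.fun.round(1))
np.save("viewer.npy",p)
for n in("top","side"):
    P=cloud(n,np.load(n+"0.npy"));k,s=np.cos(p[2]),np.sin(p[2])
    V=P.copy();V[...,0]=(P[...,0]-p[0])*k+(P[...,1]-p[1])*s;V[...,1]=-(P[...,0]-p[0])*s+(P[...,1]-p[1])*k
    x,y,z=np.moveaxis(V,-1,0)
    m=(abs(y)<.042)&(x>-.02)&(x<.04)&(z>.055)&(z<.1)
    A=np.c_[x[m],y[m],np.ones(m.sum())];c=np.linalg.lstsq(A,z[m],rcond=None)[0];print(n,"lid z=",c,"ang",np.arctan(-c[0]),m.sum(), "z at hinge",c@[.05,0,1])
    m=(abs(y)<.03)&(x<-.045)&(x>-.075)&(z>.07)&(z<.1);print("bar",np.median(V[m],0),m.sum())
    m=(abs(y)<.06)&(x<.1)&(x>-.075)&(z>.055)&(z<.1);print("lid y ext",np.percentile(y[m],[1,50,99]))
    m=(abs(y+.06)<.02)&(abs(x+.008)<.02)&(z>.045)&(z<.06);print("grip",V[m].mean(0),m.sum())
    m=(abs(y)<.025)&(x<-.02)&(x>-.05)&(z>.015)&(z<.045);print("dish",V[m].mean(0) if m.any() else 0)
```

```text
[0.41898185 0.32647784 0.62662759] 35.90311641992244 [-1.9 -0.3 -1.3  1.   0.6 -1.  -0.2 -1.8 -0.5 -1.8  3.5  0.3 -1.5 -1.4]
top lid z= [-0.17381779  0.00235967  0.07773986] ang 0.17209835377629898 609 z at hinge 0.06904896639864323
bar [-0.06021572  0.00010331  0.08465269] 77
lid y ext [-0.04515532  0.00014163  0.04457272]
grip [-0.01232522 -0.05709031  0.05354945] 30
dish [-0.03213217  0.00028965  0.02192846]
side lid z= [-1.70773057e-01  2.50073921e-05  7.78907486e-02] ang 0.16914140395212915 855 z at hinge 0.0693520957486787
bar [-0.05326795  0.00114403  0.08400122] 110
lid y ext [-0.04351506  0.00514791  0.04562153]
grip [nan nan nan] 0
dish [-0.03484728  0.0077522   0.02220184]<stdin>:19: RuntimeWarning: Mean of empty slice.
  ret = um.true_divide(
```

Run:
```python
from h import *
p=np.load("viewer.npy");k,s=np.cos(p[2]),np.sin(p[2])
from scipy.optimize import least_squares
for n in("top","side"):
    P=cloud(n,np.load(n+"0.npy"))-[p[0],p[1],0]
    x=P[...,0]*k+P[...,1]*s;y=-P[...,0]*s+P[...,1]*k;z=P[...,2]
    zl=.0778-.172*x
    m=(abs(z-zl)<.006)&(abs(y)<.07)&(x<.07)&(x>-.09)
    print(n);h=lambda a,e:print(np.histogram(a,e)[0])
    print("x hist |y|<.022, -70..60 step 4");h(1e3*x[m&(abs(y)<.022)],np.arange(-74,62,4))
    print("y hist plate -56..56 step 4");h(1e3*y[m&(x>-.015)&(x<.03)],np.arange(-56,57,4))
    b=m&(abs(y)<.025)&(x<-.045)
    A=np.c_[y[b],np.ones(b.sum())];print("bar fit x=a*y+b",np.linalg.lstsq(A,x[b],rcond=None)[0],z[b].mean(),b.sum())
    d=(abs(z-.012)<.005)&(abs(x)<.09)&(abs(y)<.09)
    print("deck y, x in -45..-30");h(1e3*y[d&(x<.02)&(x>-.05)],np.arange(-80,81,4))
    print("deck x, |y|>47");h(1e3*x[d&(abs(y)<.062)&(abs(y)>.048)],np.arange(-80,81,4))
```

```text
top
x hist |y|<.022, -70..60 step 4
[ 0  0 10 19 15  0  0  0  0  0  0  0 20 22 23 20 23 19 22 19 26 19 21 22
 20 22 21 21 20 21 21 20  3]
y hist plate -56..56 step 4
[ 0  0 11 20 23 20 21 21 22 20 21 22 23 21 22 22 20 21 23 21 21 23 22 22
 21 10  0  0]
bar fit x=a*y+b [ 0.00618224 -0.05945077] 0.08542947667574805 50
deck y, x in -45..-30
[ 0  0  1  3 23 20 19 18 12  6  0  4  4  2  1  0  0  0  1  0  1  1  0  0
  0  1  1  0  0  4 14 25 31 31 30 33  7  0  0  0]
deck x, |y|>47
[ 0  0  0  0  0  1  4 14 11 12 12 13 12 12 12 12  6  6  7  6  9 11  9 12
 11 11  8 13  8 10 13  9 12  9 12  6  0  0  0  0]
side
x hist |y|<.022, -70..60 step 4
[ 0  0  0  9 24 36  1  0  0  0  0  0  0 16 29 29 28 30 32 31 32 28 27 31
 30 33 28 31 32 30 35 30 39]
y hist plate -56..56 step 4
[ 0  0  6 28 24 33 29 30 28 26 35 31 29 31 31 35 33 33 30 32 32 38 30 35
 46 44  1  0]
bar fit x=a*y+b [ 0.0038455  -0.05420731] 0.08439333574592447 80
deck y, x in -45..-30
[ 0  0  0  0  0  0  0  0  0  0  0  0  0  0  0  0  0  0  0  0  0  0  0  0
  1  5 10 20 21 46 48 52 34 33 33 42 26  0  0  0]
deck x, |y|>47
[ 0  0  0  0  0  0  0  1  7 10 14  8 10  8  9  9 10  4  0  0  0  5  7  7
 12  7 13 10 12 11 10 11 14 18 21 14 21  0  0  0]
```

```bash
cat >> h.py <<'E'
p=np.load("viewer.npy");K,S=np.cos(p[2]),np.sin(p[2])
def vw(v): return np.array([p[0]+K*v[0]-S*v[1],p[1]+S*v[0]+K*v[1],v[2]])
def wv(w): w=np.asarray(w)-[p[0],p[1],0];return np.array([K*w[0]+S*w[1],-S*w[0]+K*w[1],w[2]])
def psi(s): q=s["orientation"];return 2*np.degrees(np.arctan2(q[2],q[1]))
def rel(W,ps,s=None):
    "shift (cm, tool axes) and turn (deg) from the present pose to TCP at W, tool x heading ps deg"
    s=s or get_state();a=np.radians(psi(s));d=100*(np.asarray(W)-s["tool_pos"])
    return np.round([np.cos(a)*d[0]+np.sin(a)*d[1],np.sin(a)*d[0]-np.cos(a)*d[1],-d[2],(psi(s)-ps+180)%360-180],2)
def show():
    s=get_state();print("t",round(float(s["time_s"]),2),"tcp viewer mm",(1e3*wv(s["tool_pos"])).round(1),"psi",round(psi(s),1),"F",s["force"].round(1),"open",round(s["opening"]*1e3,1),"q",s["joint_positions"].round(2));return s
E
python3 - <<'E'
from h import *
show();print(vw([-.0575,0,.064]))
print(rel([.5,-.25,.23],70),rel(vw([-.0575,0,.16]),125.9))
E
```

```text
t 0.1 tcp viewer mm [-743.5 -632.1  230. ] psi 16.8 F [-0.2  0.4  0.3] open 85.4 q [ 1.18  0.38  0.04  1.6  -0.02  1.16 -0.05]
[0.37240629 0.29275889 0.064     ]
[ 40.66 -26.54  -0.   -53.22] [  44.11  -82.19    7.   -109.12]
```

Request:
arm_command(commands=[[4, -2.6, 0, -6, 0], [8, -5.2, 0, -12, 0], [12, -8, 0, -18, 0], [16, -10.6, 0, -24, 0.2], [20, -13.2, 0, -31, 0.4], [24, -16, 0, -38, 0.6], [28, -18.5, 0, -44, 0.7], [32, -21, 0, -50, 0.7]])

```text
time_s: 0.9
tool_pos: [0.4339, -0.327, 0.2309]
orientation: [-0.0, 0.834, 0.552, -0.0]
force: [0.1, 0.0, -1.0]
opening: 0.0257
finger_force: 0.0
```

```bash
python3 -c "
from h import *
show();print(rel([.5,-.18,.23],70),rel(vw([-.0575,0,.16]),125.9))"
```

```text
t 0.9 tcp viewer mm [-371.1 -538.1  230.9] psi 67.0 F [ 0.1  0.  -1. ] open 25.7 q [ 0.83  0.2  -0.29  1.84  0.06  1.11  0.12]
[16.12  0.35  0.09 -2.98] [ 54.66 -29.86   7.09 -58.88]
```

Request:
arm_command(commands=[[5, -1, 0, -5, 0.7], [9.5, -2, 0, -10, 0.7], [14, -3, 0, -15, 0.7], [18.5, -4.5, 0, -20, 0.7], [23, -6.5, 0, -25, 0.7], [27, -8.5, 0, -30, 0.7], [31, -11, 0, -35, 0.7], [35, -13.5, 0, -40, 0.7]])

```text
time_s: 1.7
tool_pos: [0.4465, 0.0476, 0.231]
orientation: [-0.0, 0.595, 0.804, -0.0]
force: [1.0, -0.1, 0.2]
opening: 0.0257
finger_force: 0.0
```

```bash
python3 -c "
from h import *
show();print(rel(vw([-.0575,0,.16]),125.9))"
```

```text
t 1.7 tcp viewer mm [-141.3 -242.   231. ] psi 107.0 F [ 1.  -0.1  0.2] open 25.7 q [ 0.46  0.03 -0.66  2.03  0.02  1.09  0.09]
[ 25.61   0.07   7.1  -18.93]
```

Request:
arm_command(commands=[[4, 0, 1, -3, 0.7], [8, 0, 2, -6, 0.7], [12, 0, 3, -9, 0.7], [16, 0, 4, -12, 0.7], [20, 0, 5, -15, 0.7], [23, 0.1, 6, -17, 0.7], [25, 0.1, 7, -18.9, 0.7], [25.6, 0.1, 7.1, -18.9, 0.7]])

```text
time_s: 2.5
tool_pos: [0.3719, 0.2931, 0.1591]
orientation: [-0.001, 0.454, 0.891, -0.001]
force: [-1.1, -0.4, 0.9]
opening: 0.0252
finger_force: 0.0
```

Run:
```python
from h import *
show();print(rel(vw([-.0575,0,.16]),125.9),rel(vw([-.0575,0,.064]),125.9))
p_,d=camera("side")
c=proj("side",vw([-.0575,0,.08]));print(c)
u,v=c.astype(int);im=cv2.cvtColor(p_,cv2.COLOR_RGB2BGR)[v-75:v+50,u-75:u+65]
cv2.imwrite("pics/s1.png",cv2.resize(im,None,fx=4.5,fy=4.5,interpolation=cv2.INTER_CUBIC))
```

```text
t 2.5 tcp viewer mm [-57.7   0.6 159.1] psi 126.0 F [-1.1 -0.4  0.9] open 25.2 q [ 0.07  0.24 -0.9   2.04  0.23  0.96 -0.32]
[-0.06  0.02 -0.09  0.06] [-0.06  0.02  9.51  0.06]
[268.52523523 217.12697279]
```

View pics/s1.png

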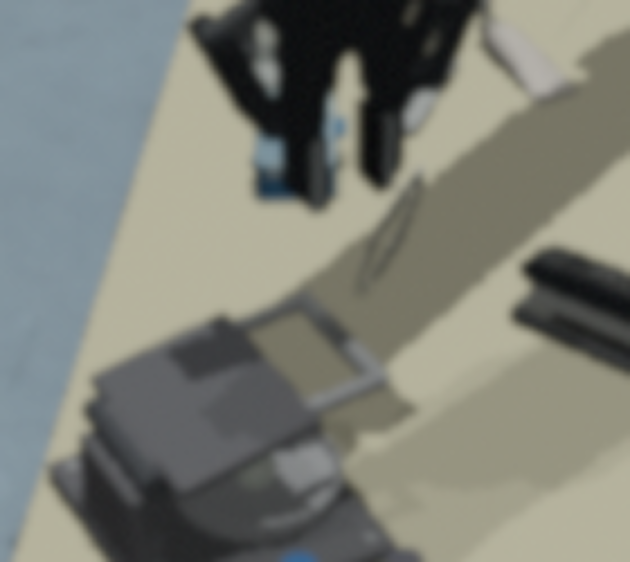

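The side view shows the fingertips at about (318,208) and (380,185). The bar's middle is near (343,337), which matches the prediction. I'll check the tip offset numerically, then descend.

```bash
python3 -c "
from h import *
s=get_state()
for z in (0,.005):print(proj('side',s['tool_pos']+[0,0,z]))
print(proj('side',vw([-.0475,0,.08]))-proj('side',vw([-.0575,0,.08])))"
```

```text
[268.47335129 184.36647131]
[268.47358773 182.20257325]
[-4.26101302  1.49672235]
```

Request:
arm_command(commands=[[-0.1, 0, 1, 0, 0.7], [-0.1, 0, 2, 0, 0.7], [-0.1, 0, 3, 0, 0.7], [-0.1, 0, 4, 0, 0.7], [-0.1, 0, 5, 0, 0.7], [-0.1, 0, 5.5, 0, 0.7], [-0.1, 0, 5.5, 0, 0.7], [-0.1, 0, 5.5, 0, 0.7]])

```text
time_s: 3.35
tool_pos: [0.375, 0.2908, 0.1053]
orientation: [-0.0, 0.456, 0.89, 0.0]
force: [0.2, 0.0, 0.7]
opening: 0.0257
finger_force: 0.0
```

Run:
```python
from h import *
s=show()
p_,d=camera("side")
c=proj("side",vw([-.0575,0,.08]));print(c,proj('side',s['tool_pos']))
u,v=c.astype(int);im=cv2.cvtColor(p_,cv2.COLOR_RGB2BGR)[v-35:v+20,u-40:u+35]
im=cv2.convertScaleAbs(im,alpha=1.6,beta=20)
cv2.imwrite("pics/s2.png",cv2.resize(im,None,fx=10,fy=10,interpolation=cv2.INTER_CUBIC));print(u-40,v-35)
```

```text
t 3.35 tcp viewer mm [-56.6  -3.1 105.3] psi 125.7 F [0.2 0.  0.7] open 25.7 q [ 0.01  0.34 -0.85  2.08  0.33  0.86 -0.4 ]
[268.52523523 217.12697279] [267.33387563 206.35058142]
228 182
```

View pics/s2.png

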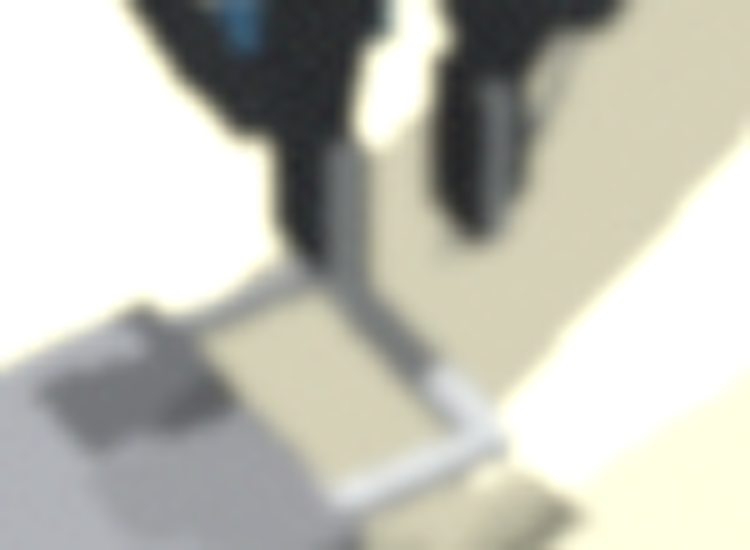

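The fingers straddle the bar line: the tips' midpoint is about (400,250) and the bar's middle about (410,358), both within 1 px of the prediction. I'll descend and close.

Request:
arm_command(commands=[[0.3, 0, 1, 0, 0.7], [0.3, 0, 2, 0, 0.7], [0.3, 0, 3, 0, 0.7], [0.3, 0, 4, 0, 0.7], [0.3, 0, 4.1, 0, 0.7], [0.3, 0, 4.1, 0, 0.85], [0.3, 0, 4.1, 0, 1], [0.3, 0, 4.1, 0, 1]])

```text
time_s: 4.2
tool_pos: [0.3726, 0.2927, 0.0641]
orientation: [-0.0, 0.457, 0.89, -0.0]
force: [-1.5, -0.4, -3.5]
opening: 0.0078
finger_force: 58.4
```

Run:
```python
from h import *
s=show();print(s["finger_force"])
for a in np.radians([10,20,30,40,50,60,70,80,90,100,110,112]):
    print(round(np.degrees(a)),(1e3*np.array([.05-.11*np.cos(a),0,.062+.11*np.sin(a)])).round(1))
```

```text
t 4.2 tcp viewer mm [-57.4  -0.2  64.1] psi 125.7 F [-1.5 -0.4 -3.5] open 7.8 q [-0.04  0.41 -0.8   2.11  0.41  0.79 -0.48]
58.37910175323486
10 [-58.3   0.   81.1]
20 [-53.4   0.   99.6]
30 [-45.3   0.  117. ]
40 [-34.3   0.  132.7]
50 [-20.7   0.  146.3]
60 [ -5.    0.  157.3]
70 [ 12.4   0.  165.4]
80 [ 30.9   0.  170.3]
90 [ 50.   0. 172.]
100 [ 69.1   0.  170.3]
110 [ 87.6   0.  165.4]
112 [ 91.2   0.  164. ]
```

Request:
arm_command(commands=[[0, 0.2, -1.0, 0, 1], [0, 0.5, -1.9, 0, 1], [0, 0.9, -2.8, 0, 1], [0, 1.3, -3.6, 0, 1], [0, 1.8, -4.4, 0, 1], [0, 2.4, -5.2, 0, 1], [0, 3.1, -5.9, 0, 1], [0, 3.8, -6.6, 0, 1]])

```text
time_s: 5.0
tool_pos: [0.4009, 0.3128, 0.1302]
orientation: [-0.001, 0.456, 0.89, -0.005]
force: [-7.6, -5.6, 2.4]
opening: 0.0082
finger_force: 58.5
```

Run:
```python
from h import *
s=show();print(s["finger_force"])
for a in np.radians([58,65,72,79,86,93,100,105,110,114]):
    v=np.array([.05-.11*np.cos(a),0,.062+.11*np.sin(a)-.017]);print(round(np.degrees(a)),rel(vw(v),125.9))
```

```text
t 5.0 tcp viewer mm [-22.7  -0.5 130.2] psi 125.7 F [-7.6 -5.6  2.4] open 8.2 q [-0.01  0.37 -0.84  1.98  0.34  0.95 -0.4 ]
58.511815667152405
58 [ 0.06  1.44 -0.81 -0.21]
65 [ 0.06  2.62 -1.45 -0.21]
72 [ 0.06  3.87 -1.95 -0.21]
79 [ 0.07  5.17 -2.28 -0.21]
86 [ 0.07  6.5  -2.46 -0.21]
93 [ 0.08  7.84 -2.47 -0.21]
100 [ 0.08  9.18 -2.32 -0.21]
105 [ 0.09 10.11 -2.11 -0.21]
110 [ 0.09 11.03 -1.82 -0.21]
114 [ 0.09 11.74 -1.53 -0.21]
```

Request:
arm_command(commands=[[0, 1.1, -0.8, 0, 1], [0, 2.2, -1.4, 0, 1], [0, 3.5, -1.9, 0, 1], [0, 4.8, -2.3, 0, 1], [0, 6.1, -2.5, 0, 1], [0, 7.4, -2.5, 0, 1], [0, 8.8, -2.4, 0, 1], [0, 9.7, -2.2, 0, 1]])

```text
time_s: 5.8
tool_pos: [0.4848, 0.3726, 0.1549]
orientation: [0.001, 0.457, 0.889, 0.001]
force: [-3.5, -3.1, 5.5]
opening: 0.0074
finger_force: 59.4
```

Run:
```python
from h import *
s=show();print(s["finger_force"])
for a in np.radians([105,110,114]):
    v=np.array([.05-.11*np.cos(a),0,.062+.11*np.sin(a)-.017]);print(round(np.degrees(a)),rel(vw(v),125.9))
```

```text
t 5.8 tcp viewer mm [ 80.4  -1.3 154.9] psi 125.6 F [-3.5 -3.1  5.5] open 7.4 q [-0.11  0.51 -0.79  1.73  0.41  1.07 -0.41]
59.40361976623535
105 [ 0.13 -0.19  0.36 -0.28]
110 [ 0.13  0.72  0.65 -0.28]
114 [ 0.14  1.44  0.94 -0.28]
```

Request:
arm_command(commands=[[0, 0.4, 0.15, 0, 1], [0, 0.8, 0.35, 0, 1], [0, 0.8, 0.35, 0, 1], [0, 0.8, 0.35, 0, 1], [0, 0.8, 0.35, 0, 0.8], [0, 0.8, 0.35, 0, 0.7], [0, 0.8, 0.35, 0, 0.7], [0, 0.8, 0.35, 0, 0.7]])

```text
time_s: 6.6
tool_pos: [0.4889, 0.3762, 0.1482]
orientation: [-0.0, 0.456, 0.89, -0.0]
force: [-0.1, 0.9, 0.4]
opening: 0.0251
finger_force: 0.0
```

Run:
```python
from h import *
s=show()
for n in("top","side"):
    P=cloud(n,camera(n)[1]);V=np.apply_along_axis(wv,-1,P)
    x,y,z=np.moveaxis(V,-1,0)
    m=(abs(y)<.04)&(z>.075)&(z<.13)&(x>.03)&(x<.1)
    print(n,m.sum())
    if m.sum()>20:
        c=np.polyfit(z[m],x[m],1);r=x[m]-np.polyval(c,z[m]);k=abs(r)<.006;c=np.polyfit(z[m][k],x[m][k],1);print(c,"lid deg",90+np.degrees(np.arctan(c[0])),np.polyval(c,.062),k.sum())
```

```text
t 6.6 tcp viewer mm [ 85.8  -0.8 148.2] psi 125.7 F [-0.1  0.9  0.4] open 25.1 q [-0.12  0.53 -0.78  1.72  0.42  1.07 -0.41]
top 264
[0.38592079 0.02298701] lid deg 111.1026383055024 0.04691409974458838 263
side 88
[0.35857308 0.03815571] lid deg 109.72646684751408 0.060387239656313166 80
```

Lid reads about 110° in both cameras. I'll lift clear and move sideways to look at the dish.

Request:
arm_command(commands=[[0, 0, -1, 0, 0.7], [0, 0, -3, 0, 0.7], [0, 0, -5, 0, 0.7], [0, 0, -8, 0, 0.7], [0, 0, -9, 0, 0.7], [-4, 0, -9, 0, 0.7], [-8, 0, -9, 0, 0.7], [-12, 0, -9, 0, 0.6]])

```text
time_s: 7.5
tool_pos: [0.5598, 0.2781, 0.2389]
orientation: [0.0, 0.456, 0.89, 0.0]
force: [0.6, 0.9, -0.2]
opening: 0.0343
finger_force: 0.0
```

Run:
```python
from h import *
s=show();ims=[]
for n in("top","side"):
    I,d=camera(n);I=cv2.cvtColor(I,cv2.COLOR_RGB2BGR);P=cloud(n,d);V=np.apply_along_axis(wv,-1,P)
    np.save(n+"1.npy",d)
    x,y,z=np.moveaxis(V,-1,0)
    m=(abs(y)<.04)&(z>.075)&(z<.13)&(x>.03)&(x<.1)
    c=np.polyfit(z[m],x[m],1);print(n,"lid",90+np.degrees(np.arctan(c[0])),m.sum())
    m=(abs(y+.06)<.025)&(abs(x+.008)<.025)&(z>.043)&(z<.062);print("grip",V[m].mean(0),V[m].std(0),m.sum())
    m=(abs(y)<.05)&(abs(x+.008)<.05)&(z>.0225)&(z<.033);q=V[m];print("rim",m.sum())
    if m.sum()>10:print(cv2.minEnclosingCircle((q[:,:2]*1000).astype(np.float32)),q[:,2].mean())
    m=(abs(y)<.03)&(abs(x+.008)<.03)&(z>.0325)&(z<.045);q=V[m];print("ball",q.mean(0),m.sum())
    u,v=proj(n,vw([-.01,-.02,.03])).astype(int);print(u,v)
    im=I[v-32:v+32,u-32:u+32];ims.append(cv2.resize(cv2.convertScaleAbs(im,alpha=1.6),(400,400),interpolation=cv2.INTER_CUBIC))
cv2.imwrite("pics/d1.png",np.hstack(ims))
```

```text
t 7.5 tcp viewer mm [  85.7 -121.8  238.9] psi 125.8 F [ 0.6  0.9 -0.2] open 34.3 q [ 0.09  0.44 -0.79  1.62  0.33  1.22 -0.15]
top lid 111.24417223584345 378
grip [-0.01226471 -0.05581649  0.05253201] [0.00378857 0.00629415 0.00283   ] 36
rim 296
((-2.4405903816223145, -0.41886672377586365), 50.17100143432617) 0.025519057103155558
ball [-0.01364563  0.00421919  0.03664692] 27
214 201
side lid 110.06812572673863 97
grip [-0.0063602  -0.0528904   0.05062379] [0.00375068 0.00683002 0.00308336] 63
rim 430
((-7.207533359527588, -2.7546651363372803), 46.88827896118164) 0.025349147829186194
ball [-0.0077329   0.00586508  0.03513497] 35
243 238
```

View pics/d1.png

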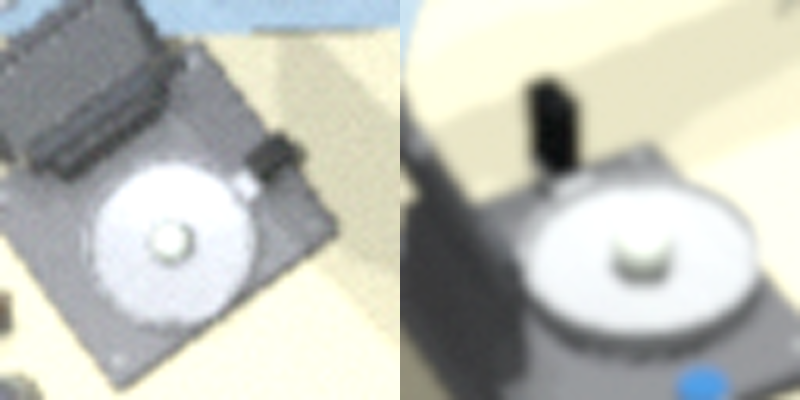

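Top: dish centre (173,242) with the bolus in its middle, grip blob around (278,155). Side: grip at (553,125). I'll compute the dish yaw from these.

Run:
```python
from h import *
def ray(n,u,v,z):
    c=camera_params(n);o=-c["R"].T@c["t"];d=c["R"].T@np.linalg.inv(c["K"])@[u,v,1];return wv(o+d*(z-o[2])/d[2])*1e3
print("dish c top",ray("top",182-.4+173/6.25,169-.4+242/6.25,.028))
print("dish c side",ray("side",211-.4+(641-400)/6.25,206-.4+258/6.25,.028))
print("ball top",ray("top",182-.4+172/6.25,169-.4+241/6.25,.027),"side",ray("side",211-.4+(641-400)/6.25,206-.4+255/6.25,.027))
for n in("top","side"):
    V=np.apply_along_axis(wv,-1,cloud(n,np.load(n+"1.npy")));x,y,z=np.moveaxis(V,-1,0)
    m=(abs(y+.06)<.025)&(abs(x+.008)<.025)&(z>.049)&(z<.062);q=V[m][:,:2]*1e3
    print(n,"grip top",cv2.minAreaRect(q.astype(np.float32)),q.mean(0),len(q))
    m=(abs(y+.06)<.025)&(abs(x+.008)<.025)&(z>.03)&(z<.062);q=V[m][:,:2]*1e3;print(cv2.minAreaRect(q.astype(np.float32)),q.mean(0))
```

```text
dish c top [-13.51668306   1.71943522  28.        ]
dish c side [-7.36718025  7.37672912 28.        ]
ball top [-12.67471028   1.77357921  27.        ] side [-8.63922569  5.00105948 27.        ]
top grip top ((-11.714723587036133, -55.722408294677734), (13.17133903503418, 20.05748748779297), 7.4314961433410645) [-11.65707584 -55.85569533] 31
((-11.805367469787598, -54.77355194091797), (13.180307388305664, 21.958112716674805), 5.557311534881592) [-13.04357391 -54.81545029]
side grip top ((-6.656394004821777, -54.72776412963867), (22.36180305480957, 12.710845947265625), 89.75487518310547) [ -6.69580209 -54.62319712] 45
((-7.232905387878418, -54.468196868896484), (13.176216125488281, 22.52939224243164), 4.409013271331787) [ -5.88688019 -52.03163572]
```

```bash
python3 -c "
from h import *
show();print(rel(vw([-.010,-.056,.12]),128),rel(vw([-.010,-.056,.026]),128))"
```

```text
t 7.6 tcp viewer mm [  85.1 -131.5  237.6] psi 124.9 F [ 1.3 -0.8 -1.6] open 33.8 q [ 0.09  0.45 -0.78  1.62  0.34  1.22 -0.15]
[ 7.39 -9.64 11.76 -3.08] [ 7.39 -9.64 21.16 -3.08]
```

Request:
arm_command(commands=[[1.5, -2.4, 0, -1, 0.6], [3, -4.8, 1, -2, 0.6], [4.8, -7, 3, -2.3, 0.6], [5.8, -8.6, 5, -2.3, 0.6], [6.4, -9.4, 8, -2.3, 0.6], [6.5, -9.6, 11, -2.3, 0.6], [6.5, -9.6, 11.8, -2.3, 0.6], [6.5, -9.6, 11.8, -2.3, 0.6]])

```text
time_s: 8.4
tool_pos: [0.4423, 0.2753, 0.1196]
orientation: [-0.001, 0.438, 0.899, -0.001]
force: [0.2, -0.1, -0.0]
opening: 0.0337
finger_force: 0.0
```

Run:
```python
from h import *
s=show();ims=[]
for n in("top","side"):
    I,d=camera(n);I=cv2.cvtColor(I,cv2.COLOR_RGB2BGR)
    u,v=proj(n,vw([-.01,-.056,.07])).astype(int);print(u-32,v-32,proj(n,s["tool_pos"]))
    im=I[v-32:v+32,u-32:u+32];ims.append(cv2.resize(cv2.convertScaleAbs(im,alpha=1.8,beta=20),(400,400),interpolation=cv2.INTER_CUBIC))
cv2.imwrite("pics/d2.png",np.hstack(ims))
show();print(rel(vw([-.010,-.056,.026]),128))
```

```text
t 8.4 tcp viewer mm [-11.1 -55.2 119.6] psi 128.0 F [ 0.2 -0.1 -0. ] open 33.7 q [ 0.07  0.4  -0.82  1.97  0.36  0.93 -0.26]
191 159 [223.0683701  188.51798458]
203 181 [235.05197578 194.33786496]
t 8.5 tcp viewer mm [ -8.6 -55.3 121.9] psi 128.0 F [ 0.  -0.1  0.1] open 33.9 q [ 0.07  0.4  -0.82  1.96  0.36  0.93 -0.26]
[-0.06 -0.14  9.59 -0.03]
```

View pics/d2.png

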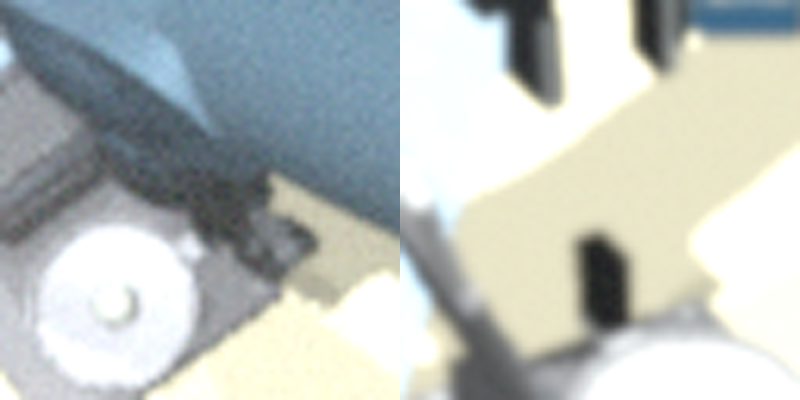

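Side: fingertips straddle u≈595 and the grip sits at u≈605, so it's about 2–3 mm toward the front. That leaves good clearance. I'll descend with that correction and close.

Request:
arm_command(commands=[[0, -0.2, 1.5, 0, 0.6], [0, -0.3, 3, 0, 0.6], [0, -0.3, 4.5, 0, 0.6], [0, -0.3, 6, 0, 0.6], [0, -0.3, 7.5, 0, 0.6], [0, -0.3, 8.6, 0, 0.6], [0, -0.3, 9.4, 0, 0.6], [0, -0.3, 9.4, 0, 0.6]])

```text
time_s: 9.3
tool_pos: [0.4402, 0.2734, 0.0254]
orientation: [-0.001, 0.438, 0.899, -0.001]
force: [0.5, -0.1, -0.3]
opening: 0.0338
finger_force: 0.0
```

Request:
arm_command(commands=[[0, 0, 0, 0, 0.65], [0, 0, 0, 0, 0.7], [0, 0, 0, 0, 0.75], [0, 0, 0, 0, 0.8], [0, 0, 0, 0, 0.85], [0, 0, 0, 0, 0.9], [0, 0, 0, 0, 0.95], [0, 0, 0, 0, 1]])

```text
time_s: 10.1
tool_pos: [0.4419, 0.2744, 0.0275]
orientation: [0.001, 0.439, 0.899, 0.001]
force: [-0.5, -0.3, 4.3]
opening: 0.011
finger_force: 59.6
```

Run:
```python
from h import *
s=show();print(s["finger_force"])
for n in("top","side"):
    V=np.apply_along_axis(wv,-1,cloud(n,camera(n)[1]));x,y,z=np.moveaxis(V,-1,0)
    m=(abs(y)<.03)&(abs(x+.008)<.03)&(z>.0325)&(z<.045);print("ball",V[m].mean(0),m.sum())
```

```text
t 10.1 tcp viewer mm [-11.9 -55.6  27.5] psi 128.0 F [-0.5 -0.3  4.3] open 11.0 q [-0.02  0.54 -0.72  2.02  0.51  0.77 -0.38]
59.593162536621094
ball [-0.01612189  0.00472084  0.03493369] 28
ball [-0.01089141  0.00560473  0.03517522] 32
```

Request:
arm_command(commands=[[0, 0, -0.1, 0, 1], [0, 0, -0.3, 0, 1], [0, 0, -0.6, 0, 1], [0, 0, -1.1, 0, 1], [0, 0, -1.7, 0, 1], [0, 0, -2.4, 0, 1], [0, 0, -3.1, 0, 1], [0, 0, -3.8, 0, 1]])

```text
time_s: 11.0
tool_pos: [0.4412, 0.274, 0.0656]
orientation: [0.0, 0.439, 0.899, 0.0]
force: [-0.6, 1.3, -0.9]
opening: 0.0108
finger_force: 58.7
```

Request:
arm_command(commands=[[0, 0, -0.8, 0, 1], [0, 0, -1.6, 0, 1], [0, 0, -2.4, 0, 1], [0, 0, -3.2, 0, 1], [0, 0, -4.0, 0, 1], [0, 0, -4.8, 0, 1], [0, 0, -5.4, 0, 1], [0, 0, -5.8, 0, 1]])

```text
time_s: 11.8
tool_pos: [0.4413, 0.274, 0.1235]
orientation: [0.0, 0.439, 0.899, 0.0]
force: [-0.0, 0.4, -1.2]
opening: 0.0109
finger_force: 58.7
```

Request:
arm_command(commands=[[0, 0, -0.2, 0, 1], [0, 0, -0.3, 0, 1], [0, 0, -0.3, 0, 1], [0, 0, -0.3, 0, 1], [0, 0, -0.3, 0, 1], [0, 0, -0.3, 0, 1], [0, 0, -0.3, 0, 1], [0, 0, -0.3, 0, 1]])

```text
time_s: 12.6
tool_pos: [0.4411, 0.2739, 0.1257]
orientation: [-0.0, 0.439, 0.899, -0.0]
force: [-0.4, -1.0, -1.8]
opening: 0.0108
finger_force: 58.7
```

Run:
```python
from h import *
s=show();print(s["finger_force"],s["force"]);ims=[]
for n in("top","side"):
    I,d=camera(n);I=cv2.cvtColor(I,cv2.COLOR_RGB2BGR)
    V=np.apply_along_axis(wv,-1,cloud(n,d));x,y,z=np.moveaxis(V,-1,0)
    m=(abs(y)<.045)&(abs(x+.01)<.045)&(z>.095)&(z<.15);q=V[m]*1e3
    b=(q[:,2]>132);print(n,"ball?",q[b].mean(0),b.sum(),"all",q.mean(0),len(q))
    c=np.linalg.lstsq(np.c_[q[~b][:,:2],np.ones((~b).sum())],q[~b][:,2],rcond=None)[0];print("tilt deg",np.degrees(np.arctan(c[:2])),cv2.minEnclosingCircle(q[:,:2].astype(np.float32)))
    u,v=proj(n,vw([-.01,-.02,.12])).astype(int);print(u-32,v-32)
    im=I[v-32:v+32,u-32:u+32];ims.append(cv2.resize(cv2.convertScaleAbs(im,alpha=1.6,beta=0),(400,400),interpolation=cv2.INTER_CUBIC))
cv2.imwrite("pics/d3.png",np.hstack(ims))
```

```text
t 12.6 tcp viewer mm [-12.9 -55.6 125.7] psi 128.0 F [-0.4 -1.  -1.8] open 10.8 q [ 0.08  0.38 -0.82  1.97  0.35  0.93 -0.26]
58.73562276363373 [-0.44511591 -0.97322243 -1.80372841]
top ball? [-16.91713826   2.65262166 134.92870466] 24 all [-16.13596562   3.86434484 121.49635341] 678
tilt deg [-0.10107876  0.53751621] ((-17.734851837158203, -0.9144916534423828), 44.58891677856445)
180 163
side ball? [-10.74628756 -28.66289972 139.15361855] 77 all [-12.41331349   1.07196492 122.47137398] 991
tilt deg [-0.41155843 -1.61575371] ((-11.932937622070312, -0.9139978885650635), 45.27068328857422)
210 170
```

View pics/d3.png

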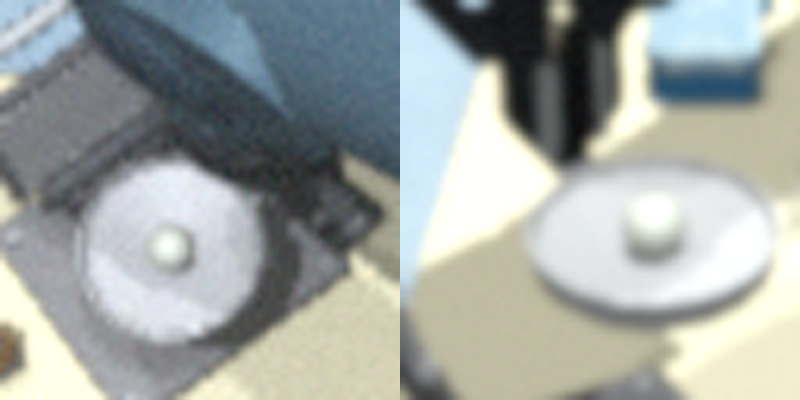

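Dish level: about (175,250) in the top view and (652,238) in the side view, with the bolus in its middle. Next I'll rotate about the dish centre.

Request:
arm_command(commands=[[0, -0.05, 0, 0.5, 1], [0, -0.16, 0, 1.5, 1], [0.01, -0.31, 0, 3, 1], [0.02, -0.52, 0, 5, 1], [0.05, -0.78, 0, 7.5, 1], [0.1, -1.09, 0, 10.5, 1], [0.17, -1.4, 0, 13.5, 1], [0.25, -1.7, 0, 16.5, 1]])

```text
time_s: 13.5
tool_pos: [0.4259, 0.2652, 0.1258]
orientation: [0.0, 0.564, 0.826, -0.0]
force: [-0.4, -0.7, -2.0]
opening: 0.0108
finger_force: 58.7
```

Request:
arm_command(commands=[[0.01, -0.31, 0, 3, 1], [0.03, -0.63, 0, 6, 1], [0.07, -0.94, 0, 9, 1], [0.13, -1.25, 0, 12, 1], [0.2, -1.55, 0, 15, 1], [0.29, -1.85, 0, 18, 1], [0.4, -2.15, 0, 21, 1], [0.52, -2.44, 0, 24, 1]])

```text
time_s: 14.3
tool_pos: [0.4012, 0.2612, 0.1258]
orientation: [0.0, 0.724, 0.69, -0.0]
force: [-0.2, 0.5, -1.8]
opening: 0.0109
finger_force: 58.7
```

Run:
```python
from h import *
s=show();a=np.radians(psi(s));print("dish centre",1e3*wv(s["tool_pos"]+.06*np.array([np.cos(a),np.sin(a),0])))
```

```text
t 14.3 tcp viewer mm [-52.7 -42.4 125.8] psi 87.3 F [-0.2  0.5 -1.8] open 10.9 q [-0.    0.27 -0.73  2.06  0.23  0.89 -0.91]
dish centre [-15.25355082   4.48165207 125.82189049]
```

Request:
arm_command(commands=[[0.01, -0.31, 0, 3, 1], [0.03, -0.63, 0, 6, 1], [0.07, -0.94, 0, 9, 1], [0.13, -1.25, 0, 12, 1], [0.2, -1.55, 0, 15, 1], [0.29, -1.85, 0, 18, 1], [0.4, -2.15, 0, 21, 1], [0.52, -2.44, 0, 24, 1]])

```text
time_s: 15.1
tool_pos: [0.3769, 0.2676, 0.1258]
orientation: [0.0, 0.851, 0.525, -0.0]
force: [-0.8, -1.3, -0.8]
opening: 0.0108
finger_force: 58.8
```

Request:
arm_command(commands=[[0.01, -0.31, 0, 3, 1], [0.03, -0.63, 0, 6, 1], [0.07, -0.94, 0, 9, 1], [0.13, -1.25, 0, 12, 1], [0.2, -1.55, 0, 15, 1], [0.29, -1.85, 0, 18, 1], [0.4, -2.15, 0, 21, 1], [0.52, -2.44, 0, 24, 1]])

```text
time_s: 15.9
tool_pos: [0.3574, 0.2832, 0.1258]
orientation: [0.0, 0.942, 0.336, -0.0]
force: [0.2, -0.7, -0.8]
opening: 0.0111
finger_force: 58.7
```

Request:
arm_command(commands=[[0, -0.16, 0, 1.5, 1], [0, -0.25, 0, 2.5, 1], [0, -0.25, 0, 2.5, 1], [0, -0.25, 0, 2.5, 1], [0, -0.25, 0, 2.5, 1], [0, -0.25, 0, 2.5, 1], [0, -0.25, 0, 2.5, 1], [0, -0.25, 0, 2.5, 1]])

```text
time_s: 16.7
tool_pos: [0.3563, 0.285, 0.1258]
orientation: [-0.0, 0.948, 0.317, -0.0]
force: [-0.5, 0.5, -1.5]
opening: 0.011
finger_force: 58.7
```

Run:
```python
from h import *
s=show();a=np.radians(psi(s));print("dish centre",1e3*wv(s["tool_pos"]+.06*np.array([np.cos(a),np.sin(a),0])),s["finger_force"],"want psi 35.9");ims=[]
for n in("top","side"):
    I,d=camera(n);I=cv2.cvtColor(I,cv2.COLOR_RGB2BGR)
    V=np.apply_along_axis(wv,-1,cloud(n,d));x,y,z=np.moveaxis(V,-1,0)
    m=(abs(y)<.035)&(abs(x+.01)<.035)&(z>.105)&(z<.128);q=V[m]*1e3
    c=np.linalg.lstsq(np.c_[q[:,:2],np.ones(len(q))],q[:,2],rcond=None)[0];print("tilt deg",np.degrees(np.arctan(c[:2])))
    m=(abs(y)<.04)&(z>.075)&(z<.13)&(x>.04)&(x<.1);c=np.polyfit(z[m],x[m],1);print(n,"lid",90+np.degrees(np.arctan(c[0])),m.sum())
    u,v=proj(n,vw([-.03,0,.12])).astype(int);print(u-32,v-32)
    im=I[v-32:v+32,u-32:u+32];ims.append(cv2.resize(cv2.convertScaleAbs(im,alpha=1.6,beta=0),(400,400),interpolation=cv2.INTER_CUBIC))
cv2.imwrite("pics/d4.png",np.hstack(ims))
```

```text
t 16.7 tcp viewer mm [-75.1   3.1 125.8] psi 37.0 F [-0.5  0.5 -1.5] open 11.0 q [-0.17  0.21 -0.64  2.12  0.16  0.86 -1.83]
dish centre [-15.07874301   4.24288901 125.76901306] 58.73742699623108 want psi 35.9
tilt deg [0. 0.]
top lid 111.25507499694032 341
178 174
tilt deg [ 0.39880998 -2.09073301]
side lid 110.38020308653368 91
224 173
```

View pics/d4.png

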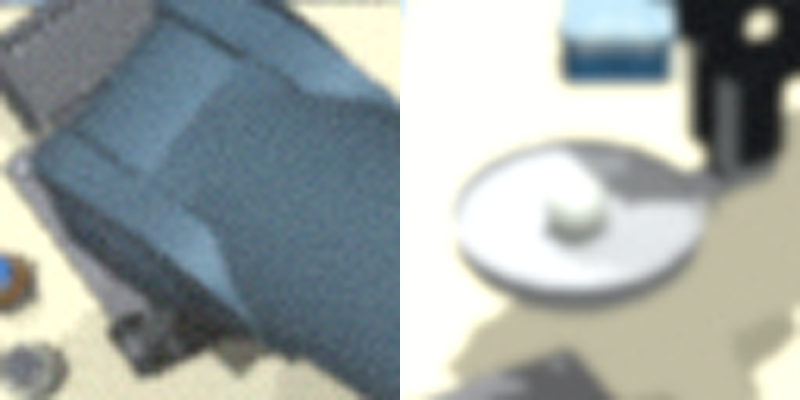

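Side: the dish at about (580,222) is level, the bolus is in its middle (575,210), and the handle points to the front toward the gripper. Top: the arm hides the dish. The lid still reads about 110°. Handing in.

```bash
python3 -c "
from workcell import *
print(finish_job())"
```

```text
the job is handed in; nothing more can be done
None
```

I handed the job in at about 17 s on the robot's clock; no verdict came back. My last readings were lid about 110–111° and released, dish held level about 10 cm above where it stood, handle within about 2° of the viewer's front and bolus in its middle.

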